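# Morning check of the press's load cell

### The job

Check the load cell under the hand press with gentle touches of the fingertips: press the round key on the readout to zero it, then press down on the top of the short wide adapter until the anvil insert under it gives a little, then on the tall slim adapter in the same way, and last press the square key to store the check. Press lightly each time and let go again; do not grasp, lift or shift the adapters, which must stay standing where they are on the anvil. Leave the bar-shaped key and everything else on the plate alone.

Things in the scene. Friction and masses are not known exactly. Their poses are not given: they have to be found in the camera images.
- round_key_top (a point): Centre of the top face of the round aluminium key, 26 mm diameter, one of three keys in a row (62 mm apart, order varies) on the black readout. The top stands 46 mm above the work surface and 16 mm above the readout's top face. Moves with the key; z up.
- round_key (a joint): Travel of the round key in m: 0 up, 0.007 fully down. Spring: starts to give at about 1.5 N, fully down at 5 N, comes back by itself. It registers at just under half of its travel (3 mm).
- round_key_base: The fixed dark collar round the round key, 34 mm diameter, 4 mm high, with the key in it; origin at its underside on the readout's top face, 16 mm under the key's top.
- square_key_top (a point): Centre of the top face of the square aluminium key, 26 x 26 mm, same height, row and spring as the round key. Moves with the key; z up.
- square_key (a joint): Travel of the square key in m: 0 up, 0.007 fully down; same spring and 3 mm registering point as the round key.
- square_key_base: The fixed dark square collar round the square key, 34 x 34 mm, 4 mm high, with the key in it; origin at its underside, 16 mm under the key's top.
- bar_key_top (a point): Centre of the top face of the narrow bar-shaped aluminium key, 48 mm (x) by 12 mm (y), same height and row. Not to be pressed.
- bar_key (a joint): Travel of the bar key in m: 0 up, 0.007 fully down.
- readout: The black readout box, fixed: 100 mm (x) by 205 mm (y) by 30 mm high, origin under its centre on the work surface. Its three keys stand in a row along its y, 13 mm to its -x side. Along its +x edge stands a display 75 mm high whose face is 63 mm from the line of the keys.
- short_adapter: Short, wide dark steel spline adapter, loose, 0.18 to 0.27 kg, standing upright on the anvil insert: 42 mm diameter with a 50 mm foot flange, 34 mm high, solid flat top. Origin at the centre of its underside; z up along its axis, so its top is 34 mm above the origin.
- tall_adapter: Tall, slim dark steel spline adapter, loose, 0.19 to 0.28 kg, standing upright on the anvil insert: 30 mm diameter with a 38 mm foot flange, 58 mm high, solid flat top. Origin at the centre of its underside; its top is 58 mm above the origin.
- press: Grey lever-arm hand press, fixed to the plate, opening to its own -x. Base 290 mm (x, from -120 to +170) by 180 mm (y), origin on the work surface. The adapters stand about 70 mm to its -x side of the origin, side by side about 80 mm apart along its y. The round ram (32 mm diameter, at x = +45 mm, underside 135 mm up) and the head (from x = +15 mm on, 185 to 265 mm up, 64 mm wide) hang behind them; a lever rises from the head's +y side to 380 mm at x = +160 mm.
- anvil_top (a point): Centre of the top of the gray anvil insert, a plate 185 mm (press x) by 150 mm (press y) by 20 mm, floating on springs on the press base; top 52 mm above the work surface when up. x, y as the press.
- anvil (a joint): Sinking of the anvil insert in m: 0 up (also with the two adapters on it), 0.008 fully down. A push of about 1 to 3 N on an adapter starts it down, each further mm takes 0.5 N, a hard stop follows at 8 mm; it rises again by itself. A press on an adapter registers from 1 mm.
- mallet_head: Bystander: loose mallet head, dark steel with two copper faces, lying, 82 mm long (x), 38 mm diameter; origin under its centre.
- hex_key: Bystander: loose zinc-plated ball-end hex key, L-shaped, lying flat, 8 mm thick, long leg 120 mm along x, short leg 32 mm; origin under the long leg's middle.
- collar: Bystander: loose steel collar, 44 mm diameter, 16 mm high; origin under its centre.
- socket: Bystander: loose steel socket standing up, 28 mm diameter, 36 mm high; origin under its centre.
- driver: Bystander: loose screwdriver with black handle, 190 mm long along x, lying; origin under it.
- oil_can: Bystander: loose steel can, 52 mm diameter, 85 mm high; origin under its centre.
Things that resemble listed ones, but are neither listed nor needed, are in the scene too. What is shaped like the short_adapter but green or red is not meant. Leave any turquoise look-alike of the tall_adapter alone.

How it is judged:
By the outcome, as a careful person would: the job done as asked, in the order asked, and still so for the second after the job is handed in, with the robot touching nothing.
It also fails if it takes over 67 s, if anything falls off the work surface, if the arm or the gripper's body presses on something with over 40 N, if the wrist force passes 120 N, or if a joint passes its speed limit or range.

### The arm

A 7-joint arm with a two-finger parallel gripper is mounted at the origin on the work surface. World frame = base frame: x ahead of the robot, y to its left, z up, the work surface at z = 0. Lengths are in m, angles in rad, forces in N, time in s.
With the tool pointing down it reaches from about 0.425 to 0.875 m from the base axis. Payload 4.7 kg.
Tool frame: the origin (TCP) lies on the centre line of the jaws, within the pads' length; the fingertips stand ahead of it and the grasp point (between the pads) lies 8 mm behind it (ctrl.finger_overhang is the x of the fingertips in the tool frame, in m); x points along the fingers, z is the direction in which the jaws open and shut, and the axes are right-handed (so a half turn about x gives the same grasp; the last joint's range is limited). The gripper opens to 87 mm and grips with 3 to 60 N. Pads are 19 mm wide; open, the fingers measure 117 mm over their backs; the gripper's body (75 mm by 190 mm) begins 51 mm behind the grasp point.
Start: joints at [1.28, 0.321, -0.07, 1.45, 0.023, 1.371, -0.057], TCP at [0.195, -0.62, 0.197] pointing down, gripper open.
Joint ranges: [-2.86, 2.86], [-0.3, 2.09], [-1.38, 1.24], [0.06, 2.45], [-1.56, 4.7], [0.09, 2.05], [-2.69, 2.69]. Speed limits (rad/s): [2.57, 2.57, 3.14, 3.14, 3.14, 3.14, 3.14].

### API

Orientations are given as a rotation vector (axis times angle).
In Python, from bench import readout, viewer, job, nets, ctrl gives the robot as it stands.
- The arm moves only by the shell command python3 -m creep 'ROWS' [FORCE]. ROWS is JSON, a list of rows, each an object with "linear": the shift along the tool's x, y, z in m, a list of three; "twist": the turn, a rotation vector about the tool's x, y, z in degrees, a list of three; "fingers": the gripper's target within -1 to 1 (shut at 1, half-way at 0, fully open at -1). A call has 1 to 8 rows; each row is the pose to reach, as a shift and turn from the pose commanded when the call began, along the tool's axes at that moment; what a row does not reach only later rows make up. A row lasts 1/12 s, in which the tool goes at most 41.7 mm and 7.16 degrees, less where a joint would pass 70% of its speed; a pose out of reach is approached as far as the arm can. A call with a gripper value outside its range is refused whole. The fingers move at their own pace and stop on an object; FORCE is the grip in N (left out, the last holds). Time passes only in rows, so rows that repeat a pose let the fingers close. It gives the time, the measured TCP pose, the force and the opening at its end, in the units of the state.
- readout.get_state(): the state, without advancing time (a new reading comes with each control period).
- viewer.get_image(name): name is "scene" or "top"; returns (picture, depth): 384x512x3 uint8, red, green, blue; 384x512 float32, m along the optical axis (not along the pixel's ray), 0 where there is no reading.
- viewer.camera_params(name): a dict with "K" (3x3 intrinsics, pixels), "k1" (the pictures are not rectified: a ray, as slopes to the right and down, at radius r is drawn at 1 + k1 r^2 times it, then the intrinsics apply), "cam_to_world" (4x4, takes a point from camera to world coordinates). Camera axes: x right, y down, z forward; pixel columns grow to the right and rows downward; lengths in m; the calibration is good to about 2 mm. A picture is of the moment at which its call begins. camera_params takes no time and is no camera call.
- job.close_job(): hands the job in, once; it reports no verdict.
Trained networks look in the newest picture that a camera, given by its name, has taken for a name from the list of things; names that differ only in an ending like _2 or _b are one class to them, and where a whole thing is asked for, a point or a joint stands for the part that bears it (a point fixed in the world has none). Each returns a list of dicts, best first, with "conf" (0 to 1); they miss things now and then, are a little off and sometimes report something else, mostly with a low value. They report only what shows in the picture. A call takes as long as a camera call. They do not tell look-alikes from the thing itself.
- nets.boxes_of(camera, label): "centre" ([x, y, z] in m, in world coordinates, good to about 4 mm: the middle of the surface that is visible of it).
- nets.place_of(camera, label): "centre" ([x, y, z] in m, in world coordinates, good to about 4 mm: a listed point, or the origin of a listed thing).
The state is a dict: "time": time; "joint_positions": joint angles; "qd": joint speeds; "joint_torque": joint torques, N m; "position": TCP position; "tool_rot": TCP orientation; "ft_force": force on the tool from outside, world axes, zero at the start; "torque": the same for the moment, N m; "grip_width": opening from 0.0 (shut) to 1.0 (fully open).
Only numpy, scipy, OpenCV 4.12 (cv2) and the standard library are available. Lean on these libraries where they do the work, as an engineer would, in place of code of your own. Each camera call takes 0.05 s, during which the arm holds its last target.

## Working session

There is one attempt and no reset: what is moved stays moved. The work goes in short steps, Python scripts to look and compute and a shell command to move; the robot and the scene stay as the last step left them, time stands still between calls to the robot, and variables do not carry over. Pictures are saved under pics/ and viewed, and the job is handed in when it is done.

```bash
ls; mkdir -p pics; python3 - <<'E'
from bench import readout, viewer, job, nets, ctrl
import cv2
print(readout.get_state()); print(ctrl.finger_overhang, [a for a in dir(ctrl) if a[0]!='_'])
for n in("scene","top"):
    im,d=viewer.get_image(n); cv2.imwrite(f"pics/{n}0.png",cv2.resize(im[:,:,::-1],(800,600)))
    print(viewer.camera_params(n))
    for l in ["round_key_top","square_key_top","bar_key_top","short_adapter","tall_adapter","press","readout"]:
        print(n,l,[(r['centre'],r['conf']) for r in nets.place_of(n,l)][:4])
E
```

```text
pics
{'time': 0.0, 'joint_positions': array([ 1.28010103,  0.32178585, -0.07006487,  1.45166365,  0.02259164,
        1.37079152, -0.05693271]), 'qd': array([-0.00066366, -0.00039863, -0.00045117, -0.00141325, -0.00051776,
       -0.00069517,  0.00109775]), 'joint_torque': array([-2.56625881e-04, -4.91290569e+01, -4.04761825e-01, -3.12536860e+01,
       -6.42733625e-02,  4.35307575e-02,  1.66565633e-04]), 'position': array([ 0.19482669, -0.61949296,  0.19619122]), 'tool_rot': array([ 0.98289044,  1.33970095, -0.9811933 ]), 'ft_force': array([ 0.5276443 , -0.45519669, -0.55453553]), 'torque': array([ 0.02672183, -0.02464726,  0.02863996]), 'grip_width': 0.9976873730231874}
0.011 ['MotionError', 'finger_overhang']
{'K': array([[435.74198354,   0.        , 247.97123796],
       [  0.        , 435.74198354, 192.60503346],
       [  0.        ,   0.        ,   1.        ]]), 'k1': -0.07229595951918899, 'cam_to_world': array([[ 0.36622534,  0.58275816, -0.72544602,  1.42801303],
       [ 0.93045509, -0.23897521,  0.27774841, -0.2918916 ],
       [-0.01150346, -0.77671345, -0.62974907,  0.7
[... 790 characters left out ...]
7583,  0.54049256],
       [-0.99991863,  0.00674049, -0.0108308 ,  0.01892777],
       [ 0.01046114, -0.05265063, -0.9985582 ,  1.3278162 ],
       [ 0.        ,  0.        ,  0.        ,  1.        ]])}
top round_key_top [([0.4691, 0.2465, 0.042], 0.56)]
top square_key_top [([0.4565, 0.1882, 0.0445], 0.62)]
top bar_key_top [([0.4769, 0.3045, 0.049], 0.37)]
top short_adapter [([0.7813, -0.2276, 0.0022], 0.71), ([0.6808, -0.4204, -0.0053], 0.71), ([0.6605, -0.2667, 0.0528], 0.67)]
top tall_adapter [([0.7995, -0.1317, -0.0026], 0.46), ([0.6477, -0.1857, 0.054], 0.42)]
top press [([0.5867, -0.2383, -0.0015], 0.9), ([0.6591, -0.267, 0.0544], 0.34)]
top readout [([0.4805, 0.2443, 0.0007], 0.89)]
```

View pics/scene0.png

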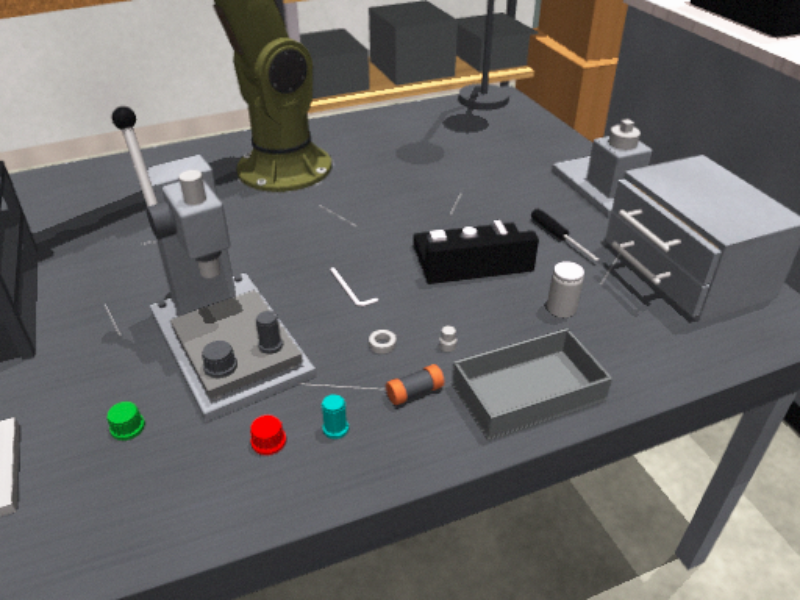

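View pics/top0.png

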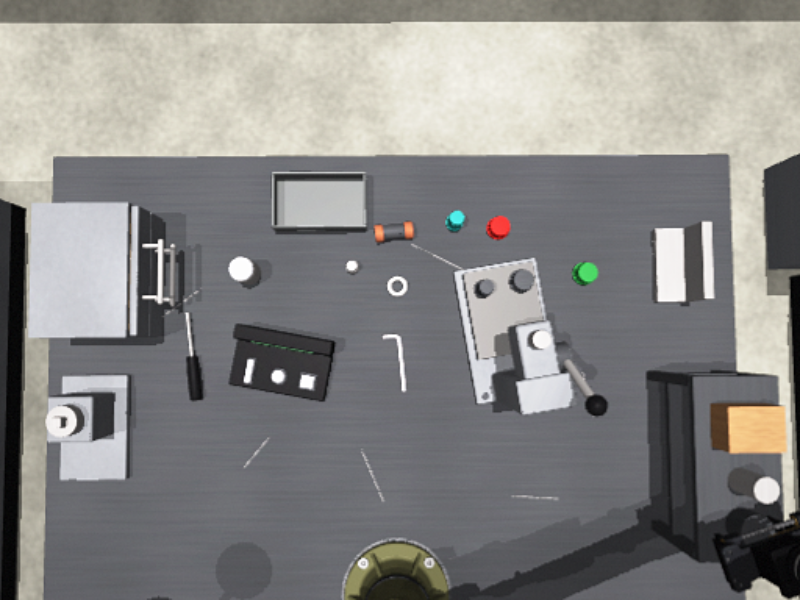

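The scene view shows the press at left with the dark short adapter at (218,357) and the dark tall one at (268,330). The green, red and turquoise look-alikes stand on the table. On the readout, the top view shows the bar key at (249,371), the round key at (278,377) and the square key at (307,382). Next I'll refine these positions with depth.

```bash
cat > h.py <<'E'
import numpy as np, cv2
from bench import readout, viewer
from scipy.spatial.transform import Rotation as R
def cloud(n):
    im,d=viewer.get_image(n); p=viewer.camera_params(n); K=p['K']
    D=np.array([p['k1'],0,0,0,0.])
    v,u=np.mgrid[:384,:512]
    q=cv2.undistortPoints(np.stack([u,v],-1).reshape(-1,1,2).astype(float),K,D).reshape(384,512,2)
    P=np.dstack([q*d[...,None],d]); T=p['cam_to_world']
    return im,d,P@T[:3,:3].T+T[:3,3]
def togo(tip):
    """tool-frame shift for fingertip to reach world tip"""
    s=readout.get_state(); r=R.from_rotvec(s['tool_rot']); t=s['position']+r.apply([.011,0,0])
    return s,t,r,r.inv().apply(np.array(tip)-t)
E
python3 - <<'E'
from h import *
T={'round':(.470,.246,.046),'square':(.456,.184,.046),'bar':(.478,.306,.046),'short':(.662,-.266,.086),'tall':(.6477,-.186,.110)}
for n in("scene","top"):
    im,d,W=cloud(n)
    for k,t in T.items():
        m=(np.hypot(W[...,0]-t[0],W[...,1]-t[1])<.028)&(abs(W[...,2]-t[2])<.007)&(d>0)
        p=W[m]; print(n,k,m.sum(),p.mean(0).round(4),'mid',((p.max(0)+p.min(0))/2).round(4),np.ptp(p,axis=0).round(3))
s,t,r,_=togo((0,0,0)); print(t,r.as_matrix().round(3))
E
```

```text
scene round 51 [0.469  0.2421 0.047 ] mid [0.4676 0.2431 0.0454] [0.028 0.029 0.012]
scene square 64 [0.4583 0.1806 0.048 ] mid [0.456  0.1806 0.0464] [0.03  0.029 0.01 ]
scene bar 48 [0.4771 0.3028 0.0478] mid [0.4787 0.3033 0.0456] [0.048 0.018 0.013]
scene short 248 [ 0.6673 -0.2675  0.0868] mid [ 0.6648 -0.2677  0.0854] [0.045 0.044 0.012]
scene tall 132 [ 0.651  -0.1863  0.1106] mid [ 0.6483 -0.186   0.1093] [0.031 0.031 0.012]
top round 51 [0.4661 0.2462 0.0457] mid [0.4659 0.2461 0.0459] [0.023 0.023 0.013]
top square 67 [0.4549 0.1859 0.0456] mid [0.4571 0.1858 0.0455] [0.032 0.026 0.012]
top bar 59 [0.4783 0.3073 0.0459] mid [0.4778 0.307  0.0461] [0.046 0.018 0.013]
top short 138 [ 0.6624 -0.2629  0.0854] mid [ 0.6629 -0.2638  0.0856] [0.042 0.041 0.013]
top tall 79 [ 0.646  -0.1827  0.1093] mid [ 0.6453 -0.1833  0.1091] [0.028 0.028 0.012]
[ 0.19502937 -0.62007012  0.18630195] [[-0.     0.954  0.3  ]
 [-0.     0.3   -0.954]
 [-1.    -0.     0.   ]]
```

```bash
python3 - <<'E'
from h import *
im,d,W=cloud("top"); P=W[d>0]
print("cols y from -.9 to .5; rows x")
ys=np.arange(-.9,.45,.07)
print('      ',*[f"{y:5.2f}" for y in ys])
for x in np.arange(.1,.85,.07):
    o=[]
    for y in ys:
        m=(abs(P[:,0]-x)<.035)&(abs(P[:,1]-y)<.035); o.append(f"{P[m,2].max():5.2f}" if m.any() else "  .  ")
    print(f"{x:5.2f} ",*o)
E
python3 -m creep '[{"linear":[-0.03,0,0],"twist":[0,0,0],"fingers":1},{"linear":[-0.06,0,0],"twist":[0,0,0],"fingers":1},{"linear":[-0.09,0,0],"twist":[0,0,0],"fingers":1},{"linear":[-0.12,0,0],"twist":[0,0,0],"fingers":1},{"linear":[-0.15,0,0],"twist":[0,0,0],"fingers":1},{"linear":[-0.18,0,0],"twist":[0,0,0],"fingers":1},{"linear":[-0.21,0,0],"twist":[0,0,0],"fingers":1},{"linear":[-0.24,0,0],"twist":[0,0,0],"fingers":1}]' 10
```

```text
cols y from -.9 to .5; rows x
       -0.90 -0.83 -0.76 -0.69 -0.62 -0.55 -0.48 -0.41 -0.34 -0.27 -0.20 -0.13 -0.06  0.01  0.08  0.15  0.22  0.29  0.36  0.43
 0.10    .     .     .     .    0.20  0.34  0.01  0.01  0.01  0.01  0.01  0.01  0.21  0.20  0.04  0.01  0.01  0.01  0.01  0.01
 0.17    .     .     .    0.26  0.41  0.43  0.01  0.01  0.01  0.01  0.01  0.01  0.01  0.01  0.01  0.01  0.01  0.01  0.01  0.01
 0.24    .     .     .    0.32  0.42  0.42  0.01  0.01  0.01  0.01  0.01  0.01  0.01  0.01  0.01  0.01  0.01  0.01  0.01  0.01
 0.31    .     .     .    0.26  0.28  0.26  0.01  0.01  0.01  0.01  0.01  0.01  0.01  0.01  0.01  0.01  0.01  0.01  0.01  0.01
 0.38    .     .     .    0.27  0.27  0.26  0.01  0.01  0.01  0.27  0.27  0.01  0.01  0.01  0.01  0.03  0.01  0.01  0.01  0.01
 0.45    .     .    0.00  0.26  0.26  0.26  0.01  0.01  0.38  0.38  0.28  0.02  0.01  0.01  0.01  0.05  0.05  0.05  0.04  0.03
 0.52    .     .    0.01  0.01  0.01  0.01  0.01  0.01  0.29  0.31  0.31  0.04  0.01  0.01  0.01  0.08  0.08  0.08  0.08  0.03
 0.59    .     .    0.01  0.01  0.10  0.02  0.01  0.01  0.05  0.28  0.27  0.06  0.01  0.01  0.01  0.01  0.08  0.08  0.08  0.13
 0.66    .     .    0.01  0.01  0.11  0.03  0.01  0.04  0.03  0.09  0.12  0.06  0.01  0.02  0.04  0.01  0.01  0.09  0.09  0.13
 0.73    .     .    0.01  0.01  0.11  0.03  0.01  0.04  0.02  0.06  0.04  0.01  0.03  0.04  0.04  0.01  0.01  0.09  0.09  0.13
 0.80    .     .    0.01  0.01  0.10  0.02  0.01  0.01  0.01  0.04  0.04  0.06  0.04  0.04  0.06  0.05  0.05  0.06  0.01  0.01
time: 1.62
position: [0.1949, -0.6198, 0.439]
tool_rot: [0.981, 1.338, -0.982]
ft_force: [0.6, -1.5, -0.8]
grip_width: 0.48
```

```bash
python3 -m creep '[{"linear":[-0.01,0.035,-0.01],"twist":[0,0,0],"fingers":1},{"linear":[-0.02,0.07,-0.02],"twist":[0,0,0],"fingers":1},{"linear":[-0.02,0.105,-0.03],"twist":[0,0,0],"fingers":1},{"linear":[-0.02,0.14,-0.04],"twist":[0,0,0],"fingers":1},{"linear":[-0.02,0.175,-0.05],"twist":[0,0,0],"fingers":1},{"linear":[-0.02,0.21,-0.06],"twist":[0,0,0],"fingers":1},{"linear":[-0.02,0.245,-0.07],"twist":[0,0,0],"fingers":1},{"linear":[-0.02,0.28,-0.08],"twist":[0,0,0],"fingers":1}]'
```

```text
time: 2.28
position: [0.4393, -0.4585, 0.4576]
tool_rot: [0.982, 1.337, -0.982]
ft_force: [0.8, -0.5, 0.0]
grip_width: 0.01
```

```bash
python3 -m creep '[{"linear":[0,0.026,-0.026],"twist":[0,0,0],"fingers":1},{"linear":[0,0.052,-0.052],"twist":[0,0,0],"fingers":1},{"linear":[0,0.078,-0.078],"twist":[0,0,0],"fingers":1},{"linear":[0,0.104,-0.104],"twist":[0,0,0],"fingers":1},{"linear":[0,0.130,-0.130],"twist":[0,0,0],"fingers":1},{"linear":[0,0.156,-0.156],"twist":[0,0,0],"fingers":1},{"linear":[0,0.182,-0.182],"twist":[0,0,0],"fingers":1},{"linear":[0,0.208,-0.208],"twist":[0,0,0],"fingers":1}]'
```

```text
time: 2.95
position: [0.5746, -0.1972, 0.4576]
tool_rot: [0.982, 1.337, -0.982]
ft_force: [0.7, 0.1, 0.3]
grip_width: 0.006
```

```bash
python3 - <<'E'
from h import *
s,t,r,g=togo((.468,.2445,.10)); print(s['position'],g, s['joint_positions'].round(2))
E
```

```text
[ 0.57460205 -0.19722359  0.45755009] [ 0.34629697  0.03065499 -0.45356911] [ 0.53  0.27 -0.35  1.02  0.1   1.87 -1.04]
```

```bash
python3 -m creep '[{"linear":[0.01,0.003,-0.035],"twist":[0,0,0],"fingers":1},{"linear":[0.02,0.006,-0.07],"twist":[0,0,0],"fingers":1},{"linear":[0.04,0.009,-0.105],"twist":[0,0,0],"fingers":1},{"linear":[0.06,0.012,-0.14],"twist":[0,0,0],"fingers":1},{"linear":[0.08,0.015,-0.175],"twist":[0,0,0],"fingers":1},{"linear":[0.1,0.018,-0.21],"twist":[0,0,0],"fingers":1},{"linear":[0.12,0.021,-0.245],"twist":[0,0,0],"fingers":1},{"linear":[0.14,0.024,-0.28],"twist":[0,0,0],"fingers":1}]'; python3 - <<'E'
from h import *
s,t,r,g=togo((.468,.2445,.10)); print(s['position'],g, s['joint_positions'].round(2))
E
```

```text
time: 3.62
position: [0.5122, 0.0769, 0.3166]
tool_rot: [0.982, 1.337, -0.982]
ft_force: [0.7, 0.0, 0.2]
grip_width: 0.003
[0.51218674 0.07693774 0.31655682] [ 0.20541853  0.00795479 -0.17328063] [ 0.33  0.03 -0.54  1.56  0.02  1.56 -1.48]
```

```bash
python3 -m creep '[{"linear":[0.02,0.001,-0.03],"twist":[0,0,0],"fingers":1},{"linear":[0.04,0.002,-0.06],"twist":[0,0,0],"fingers":1},{"linear":[0.065,0.004,-0.09],"twist":[0,0,0],"fingers":1},{"linear":[0.09,0.005,-0.12],"twist":[0,0,0],"fingers":1},{"linear":[0.12,0.006,-0.15],"twist":[0,0,0],"fingers":1},{"linear":[0.15,0.008,-0.173],"twist":[0,0,0],"fingers":1},{"linear":[0.18,0.008,-0.173],"twist":[0,0,0],"fingers":1},{"linear":[0.2,0.008,-0.173],"twist":[0,0,0],"fingers":1}]'; python3 - <<'E'
from h import *
from bench import nets
s,t,r,g=togo((.468,.2445,.046)); print(s['position'],t,g, s['joint_positions'].round(2),s['ft_force'])
im,d,W=cloud("scene"); cv2.imwrite("pics/s1.png",cv2.resize(im[:,:,::-1],(800,600)))
E
```

```text
time: 4.28
position: [0.4664, 0.2443, 0.1147]
tool_rot: [0.977, 1.341, -0.98]
ft_force: [-0.5, -1.0, 0.4]
grip_width: 0.008
[0.46644308 0.24430708 0.11469103] [0.46641634 0.24430072 0.10369107] [0.05768692 0.00171299 0.00030265] [ 0.11  0.18 -0.7   1.84  0.12  1.17 -1.89] [-0.46586045 -0.97830178  0.37205627]
```

View pics/s1.png

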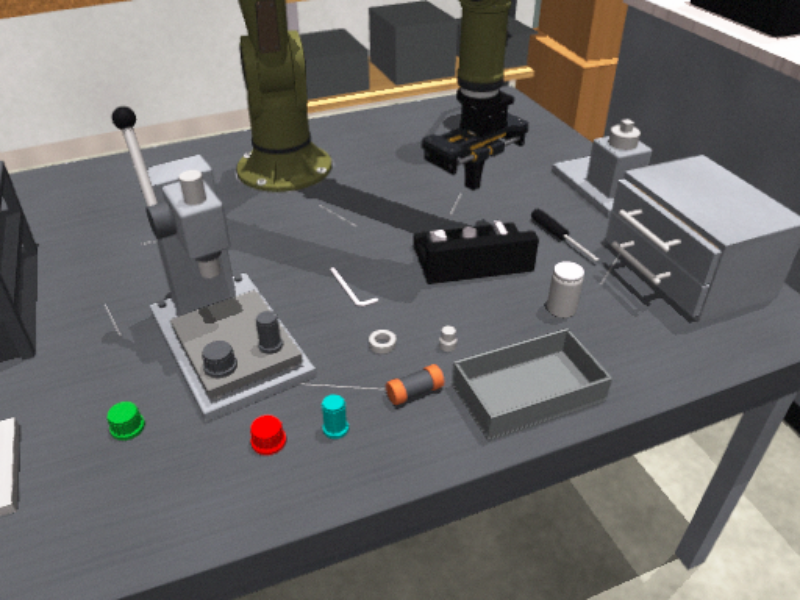

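The shut fingertips, at pixel (472,185), hang centred above the round key at (470,232).

```bash
python3 -m creep '[{"linear":[0.015,0.001,0],"twist":[0,0,0],"fingers":1},{"linear":[0.03,0.001,0],"twist":[0,0,0],"fingers":1},{"linear":[0.043,0.001,0],"twist":[0,0,0],"fingers":1},{"linear":[0.05,0.001,0],"twist":[0,0,0],"fingers":1},{"linear":[0.05,0.001,0],"twist":[0,0,0],"fingers":1},{"linear":[0.05,0.001,0],"twist":[0,0,0],"fingers":1}]'; python3 - <<'E'
from h import *
s,t,r,g=togo((.468,.2445,.046)); print(s['position'],t,g,s['ft_force'])
E
```

```text
time: 4.83
position: [0.4699, 0.2431, 0.0676]
tool_rot: [0.982, 1.338, -0.982]
ft_force: [-0.4, -0.7, -0.4]
grip_width: 0.005
[0.46985328 0.24313852 0.0675639 ] [0.46985406 0.24313926 0.0565639 ] [ 0.01056386 -0.00136155 -0.00185369] [-0.38867321 -0.67505812 -0.38049494]
```

```bash
python3 -m creep '[{"linear":[0.005,-0.001,-0.001],"twist":[0,0,0],"fingers":1},{"linear":[0.009,-0.001,-0.001],"twist":[0,0,0],"fingers":1},{"linear":[0.012,-0.001,-0.001],"twist":[0,0,0],"fingers":1},{"linear":[0.0145,-0.001,-0.001],"twist":[0,0,0],"fingers":1},{"linear":[0.0145,-0.001,-0.001],"twist":[0,0,0],"fingers":1},{"linear":[0.0145,-0.001,-0.001],"twist":[0,0,0],"fingers":1}]'; python3 - <<'E'
from h import *
s,t,r,g=togo((.468,.2445,.046)); print(s['position'],t,g,s['ft_force'])
E
```

```text
time: 5.33
position: [0.4683, 0.2438, 0.0526]
tool_rot: [0.982, 1.338, -0.982]
ft_force: [0.9, 0.1, -0.7]
grip_width: 0.009
[0.46832205 0.24375721 0.05262103] [0.46831982 0.24375556 0.04162103] [-4.37901703e-03 -8.26133320e-05 -8.05751921e-04] [ 0.90021675  0.07458177 -0.65392562]
```

```bash
python3 -m creep '[{"linear":[0.001,0,0],"twist":[0,0,0],"fingers":1},{"linear":[0.001,0,0],"twist":[0,0,0],"fingers":1},{"linear":[0.001,0,0],"twist":[0,0,0],"fingers":1}]'; python3 - <<'E'
from h import *
s,t,r,g=togo((.468,.2445,.046)); print(t,s['ft_force'])
im,d,W=cloud("scene"); cv2.imwrite("pics/s2.png",cv2.resize(im[110:210,230:370,::-1],(800,571),interpolation=cv2.INTER_CUBIC))
m=(np.hypot(W[...,0]-.468,W[...,1]-.2445)<.02)&(d>0); print(np.histogram(W[m][:,2],bins=np.arange(.026,.09,.003)))
s=readout.get_state();print(s['ft_force'])
E
```

```text
time: 5.58
position: [0.4684, 0.2438, 0.0518]
tool_rot: [0.982, 1.338, -0.982]
ft_force: [1.1, -0.2, -0.3]
grip_width: 0.003
[0.46842968 0.24379835 0.04077131] [ 1.10797303 -0.19129476 -0.30367189]
(array([ 0,  0,  1, 10,  5,  9,  6, 22, 13,  0,  0,  0,  0,  0,  0,  0,  0,
        1,  7,  5, 14]), array([0.026, 0.029, 0.032, 0.035, 0.038, 0.041, 0.044, 0.047, 0.05 ,
       0.053, 0.056, 0.059, 0.062, 0.065, 0.068, 0.071, 0.074, 0.077,
       0.08 , 0.083, 0.086, 0.089]))
[ 1.43234678  0.31833097 -0.07268734]
```

View pics/s2.png

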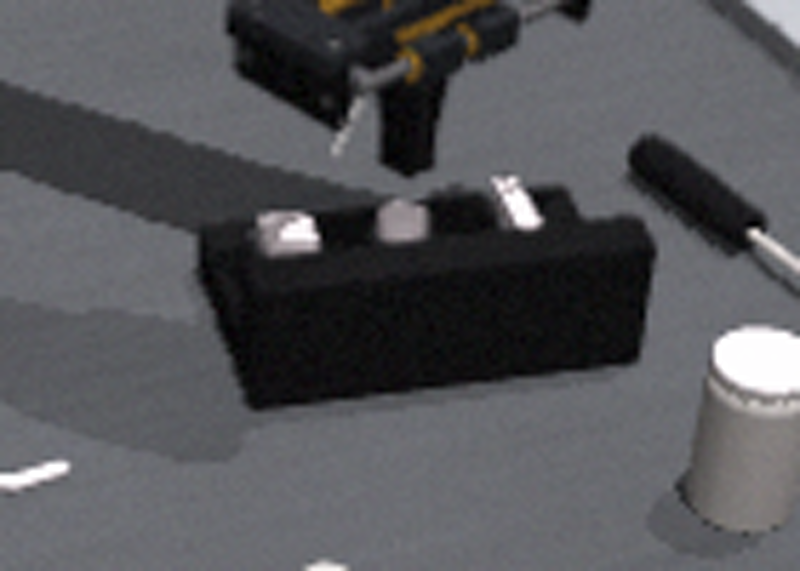

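```bash
python3 - <<'E'
from h import *
for n in("scene","top"):
    im,d,W=cloud(n)
    m=(W[...,0]>.36)&(W[...,0]<.52)&(W[...,1]>.12)&(W[...,1]<.36)&(W[...,2]>.055)&(d>0)
    p=W[m]
    for a in np.arange(.055,.2,.01):
        q=p[(p[:,2]>=a)&(p[:,2]<a+.01)]
        if len(q): print(n,round(a,3),len(q),q.min(0).round(3),q.max(0).round(3),q.mean(0).round(3))
E
```

```text
scene 0.055 1 [0.52  0.129 0.06 ] [0.52  0.129 0.06 ] [0.52  0.129 0.06 ]
scene 0.065 3 [0.515 0.129 0.069] [0.52  0.162 0.075] [0.518 0.141 0.073]
scene 0.075 31 [0.462 0.131 0.075] [0.52  0.256 0.085] [0.499 0.189 0.079]
scene 0.085 31 [0.456 0.23  0.085] [0.482 0.253 0.095] [0.473 0.238 0.09 ]
scene 0.095 26 [0.461 0.23  0.095] [0.487 0.253 0.105] [0.474 0.239 0.1  ]
scene 0.105 30 [0.463 0.228 0.105] [0.481 0.256 0.115] [0.475 0.24  0.11 ]
scene 0.115 30 [0.465 0.226 0.115] [0.484 0.258 0.125] [0.475 0.24  0.121]
scene 0.125 28 [0.465 0.224 0.125] [0.483 0.259 0.134] [0.476 0.238 0.129]
scene 0.135 6 [0.475 0.228 0.135] [0.487 0.233 0.142] [0.481 0.229 0.138]
scene 0.145 45 [0.444 0.15  0.146] [0.519 0.333 0.155] [0.481 0.216 0.152]
scene 0.155 165 [0.446 0.149 0.155] [0.519 0.336 0.165] [0.491 0.235 0.161]
scene 0.165 231 [0.45  0.143 0.165] [0.52  0.342 0.175] [0.492 0.241 0.17 ]
scene 0.175 190 [0.451 0.142 0.175] [0.52  0.341 0.185] [0.484 0.231 0.18 ]
scene 0.185 457 [0.426 0.14  0.185] [0.52  0.34  0.195] [0.481 0.223 0.191]
scene 0.195 108 [0.451 0.154 0.195] [0.512 0.297 0.205] [0.482 0.245 0.2  ]
top 0.065 19 [0.513 0.134 0.067] [0.52  0.173 0.075] [0.517 0.152 0.073]
top 0.075 15 [0.513 0.137 0.075] [0.52  0.175 0.08 ] [0.517 0.151 0.077]
top 0.145 2 [0.468 0.211 0.153] [0.477 0.214 0.154] [0.472 0.212 0.153]
top 0.155 36 [0.444 0.176 0.157] [0.516 0.221 0.165] [0.482 0.204 0.163]
top 0.165 132 [0.436 0.179 0.165] [0.516 0.249 0.175] [0.477 0.219 0.17 ]
top 0.175 21 [0.44  0.148 0.175] [0.519 0.239 0.185] [0.484 0.195 0.18 ]
top 0.185 304 [0.452 0.146 0.185] [0.519 0.231 0.195] [0.487 0.177 0.19 ]
top 0.195 1 [0.499 0.155 0.196] [0.499 0.155 0.196] [0.499 0.155 0.196]
```

The state puts the tip at z≈0.041, but picture s2 shows the shut fingertips (crop 410,172) clearly above the round key (400,220). Depth gives the real tip at about 0.076, with the body from 0.146, and the force reads about zero. So the reported height is about 35 mm too low, and I'll rely on camera and force for height. Now I'll approach slowly.

```bash
cat >> h.py <<'E'
def finger(xy,zlo,n="scene",rad=.035,save=None):
    im,d,W=cloud(n)
    if save: cv2.imwrite(save,cv2.resize(im[:,:,::-1],(800,600)))
    dark=im.max(-1)<60
    m=(np.hypot(W[...,0]-xy[0],W[...,1]-xy[1])<rad)&(W[...,2]>zlo)&(W[...,2]<zlo+.13)&(d>0)&dark
    p=W[m]
    for a in np.arange(zlo,zlo+.13,.005):
        q=p[(p[:,2]>=a)&(p[:,2]<a+.005)]
        if len(q): print(round(a,3),len(q),q.min(0).round(3),q.max(0).round(3))
def ft(k=1):
    s=readout.get_state(); print('pos',s['position'].round(4),'F',s['ft_force'].round(2),'t',round(s['time'],2))
E
python3 -m creep '[{"linear":[0.007,0,0],"twist":[0,0,0],"fingers":1},{"linear":[0.014,0,0],"twist":[0,0,0],"fingers":1},{"linear":[0.02,0,0],"twist":[0,0,0],"fingers":1},{"linear":[0.02,0,0],"twist":[0,0,0],"fingers":1}]'; python3 -c "
from h import *
finger((.466,.243),.04); ft()"
```

```text
time: 6.07
position: [0.467, 0.2431, 0.0298]
tool_rot: [0.98, 1.34, -0.984]
ft_force: [-0.2, -1.0, 0.5]
grip_width: 0.001
0.055 4 [0.461 0.23  0.057] [0.475 0.252 0.06 ]
0.06 15 [0.462 0.229 0.06 ] [0.481 0.252 0.064]
0.065 11 [0.465 0.23  0.066] [0.479 0.252 0.069]
0.07 13 [0.463 0.231 0.07 ] [0.481 0.251 0.075]
0.075 15 [0.464 0.231 0.075] [0.481 0.252 0.08 ]
0.08 8 [0.465 0.229 0.08 ] [0.48  0.252 0.084]
0.085 17 [0.466 0.229 0.085] [0.481 0.255 0.09 ]
0.09 14 [0.466 0.228 0.091] [0.48  0.253 0.095]
0.095 12 [0.464 0.226 0.096] [0.482 0.254 0.1  ]
0.1 18 [0.466 0.225 0.1  ] [0.483 0.255 0.105]
0.105 13 [0.471 0.225 0.106] [0.481 0.256 0.109]
0.11 6 [0.471 0.226 0.111] [0.481 0.234 0.114]
0.115 1 [0.484 0.228 0.118] [0.484 0.228 0.118]
0.12 1 [0.473 0.217 0.124] [0.473 0.217 0.124]
0.125 3 [0.474 0.212 0.126] [0.483 0.215 0.13 ]
0.13 3 [0.477 0.211 0.131] [0.493 0.257 0.134]
0.135 1 [0.476 0.211 0.137] [0.476 0.211 0.137]
0.14 4 [0.477 0.21  0.141] [0.495 0.255 0.145]
0.145 4 [0.465 0.213 0.146] [0.495 0.257 0.15 ]
0.15 28 [0.457 0.21  0.15 ] [0.5   0.271 0.155]
0.155 4 [0.484 0.236 0.158] [0.492 0.262 0.159]
0.16 28 [0.45  0.209 0.16 ] [0.496 0.272 0.164]
0.165 32 [0.451 0.211 0.165] [0.496 0.272 0.17 ]
pos [0.4674 0.2434 0.0305] F [ 0.94 -0.45  0.05] t 6.12
```

```bash
python3 -m creep '[{"linear":[0.003,0,0],"twist":[0,0,0],"fingers":1},{"linear":[0.006,0,0],"twist":[0,0,0],"fingers":1},{"linear":[0.008,0,0],"twist":[0,0,0],"fingers":1},{"linear":[0.008,0,0],"twist":[0,0,0],"fingers":1}]'; python3 -m creep '[{"linear":[0.002,0,0],"twist":[0,0,0],"fingers":1},{"linear":[0.002,0,0],"twist":[0,0,0],"fingers":1}]';python3 -m creep '[{"linear":[0.002,0,0],"twist":[0,0,0],"fingers":1},{"linear":[0.002,0,0],"twist":[0,0,0],"fingers":1}]'
```

```text
time: 6.45
position: [0.4681, 0.2436, 0.0233]
tool_rot: [0.981, 1.338, -0.982]
ft_force: [0.5, -0.3, -0.2]
grip_width: 0.008
time: 6.62
position: [0.4683, 0.2437, 0.0215]
tool_rot: [0.982, 1.338, -0.982]
ft_force: [-0.5, -0.5, 0.2]
grip_width: 0.004
time: 6.78
position: [0.4686, 0.2439, 0.0198]
tool_rot: [0.982, 1.338, -0.982]
ft_force: [-0.1, -1.1, 1.2]
grip_width: 0.005
```

```bash
python3 -m creep '[{"linear":[0.002,0,0],"twist":[0,0,0],"fingers":1},{"linear":[0.002,0,0],"twist":[0,0,0],"fingers":1}]'; python3 -m creep '[{"linear":[0.0015,0,0],"twist":[0,0,0],"fingers":1},{"linear":[0.0015,0,0],"twist":[0,0,0],"fingers":1}]'; python3 -m creep '[{"linear":[0.001,0,0],"twist":[0,0,0],"fingers":1},{"linear":[0.001,0,0],"twist":[0,0,0],"fingers":1}]'
```

```text
time: 6.95
position: [0.4686, 0.2439, 0.0178]
tool_rot: [0.982, 1.338, -0.981]
ft_force: [-0.3, -0.7, 3.3]
grip_width: 0.001
time: 7.12
position: [0.4686, 0.2439, 0.0163]
tool_rot: [0.982, 1.338, -0.981]
ft_force: [-0.7, -1.2, 3.3]
grip_width: 0.006
time: 7.28
position: [0.4686, 0.2439, 0.0153]
tool_rot: [0.982, 1.338, -0.981]
ft_force: [-0.3, 0.5, 4.5]
grip_width: 0.005
```

```bash
python3 - <<'E'
from h import *
for i in range(3):
    im,d=viewer.get_image("scene"); ft()
cv2.imwrite("pics/s3.png",cv2.resize(im[110:210,230:370,::-1],(800,571),interpolation=cv2.INTER_CUBIC))
E
```

```text
pos [0.4686 0.2439 0.0154] F [-0.39 -0.7   3.98] t 7.33
pos [0.4686 0.2439 0.0154] F [-0.93 -0.23  4.27] t 7.38
pos [0.4686 0.2439 0.0154] F [-0.29  0.08  4.22] t 7.43
```

View pics/s3.png

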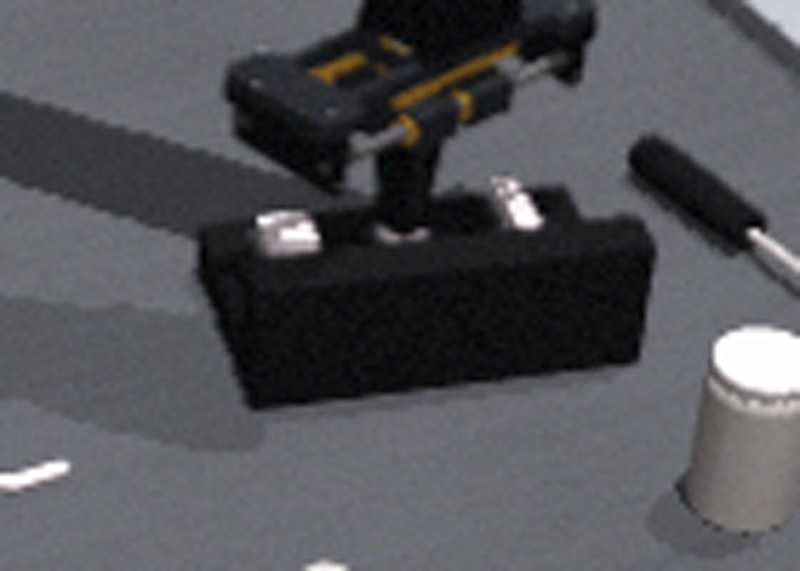

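Round key pressed: the tip covers the sunken key at crop (405,232). The force is a steady 4.2 N, which means about 5.4 mm of travel, past the 3 mm registering point. Next I'll release and go to the press, passing in front of its head.

```bash
python3 -m creep '[{"linear":[-0.015,0,0],"twist":[0,0,0],"fingers":1},{"linear":[-0.045,0,0],"twist":[0,0,0],"fingers":1},{"linear":[-0.08,0,0.005],"twist":[0,0,0],"fingers":1},{"linear":[-0.11,0.005,0.025],"twist":[0,0,0],"fingers":1},{"linear":[-0.14,0.015,0.05],"twist":[0,0,0],"fingers":1},{"linear":[-0.165,0.025,0.08],"twist":[0,0,0],"fingers":1},{"linear":[-0.18,0.04,0.11],"twist":[0,0,0],"fingers":1},{"linear":[-0.19,0.055,0.14],"twist":[0,0,0],"fingers":1}]';  python3 -m creep '[{"linear":[0,0.012,0.033],"twist":[0,0,0],"fingers":1},{"linear":[0,0.024,0.066],"twist":[0,0,0],"fingers":1},{"linear":[0,0.036,0.1],"twist":[0,0,0],"fingers":1},{"linear":[0,0.048,0.133],"twist":[0,0,0],"fingers":1},{"linear":[0,0.06,0.15],"twist":[0,0,0],"fingers":1},{"linear":[0,0.064,0.153],"twist":[0,0,0],"fingers":1}]'; python3 - <<'E'
from h import *
s,t,r,g=togo((.700,-.2655,.18)); print(s['position'],t,g, s['joint_positions'].round(2),s['ft_force'])
im,d=viewer.get_image("scene"); cv2.imwrite("pics/s4.png",cv2.resize(im[:,:,::-1],(800,600)))
E
```

```text
time: 8.1
position: [0.5644, 0.1256, 0.2075]
tool_rot: [0.983, 1.335, -0.98]
ft_force: [1.1, 0.3, 0.1]
grip_width: 0.005
time: 8.6
position: [0.6715, -0.0061, 0.203]
tool_rot: [0.985, 1.335, -0.989]
ft_force: [0.1, -0.8, 0.2]
grip_width: 0.006
[ 0.67145989 -0.00612245  0.20304196] [ 0.67144301 -0.00614576  0.192042  ] [ 0.01254773 -0.04869638  0.256313  ] [ 0.35  0.41 -0.51  1.37  0.2   1.42 -1.44] [ 0.12131553 -0.82959386  0.21210169]
```

View pics/s4.png

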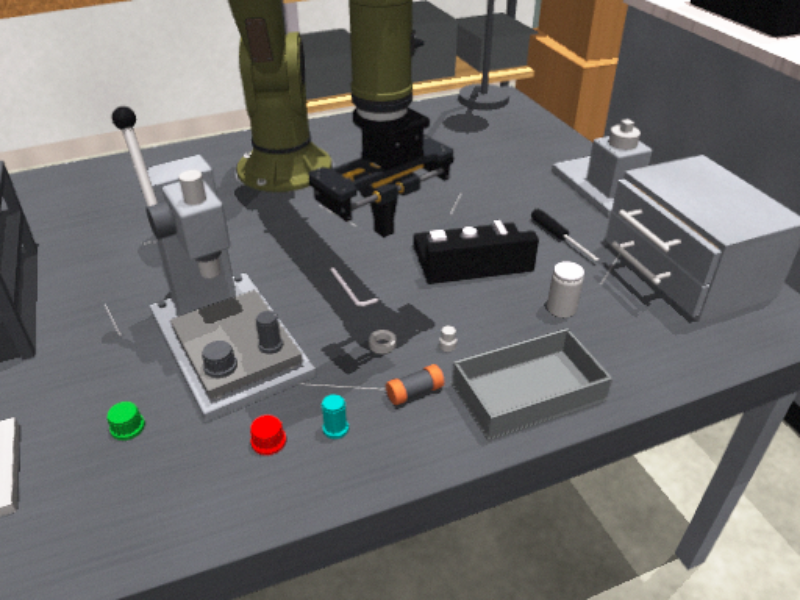

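```bash
python3 - <<'E'
from h import *
im,d,W=cloud("scene")
m=(W[...,0]>.58)&(W[...,0]<.78)&(abs(W[...,1]+.006)<.13)&(W[...,2]>.13)&(W[...,2]<.42)&(d>0)
p=W[m]
for a in np.arange(.13,.42,.01):
    q=p[(p[:,2]>=a)&(p[:,2]<a+.01)]
    if len(q): print(round(a,3),len(q),q.min(0).round(3),q.max(0).round(3))
ft()
E
```

```text
0.23 41 [ 0.665 -0.017  0.23 ] [0.685 0.007 0.24 ]
0.24 46 [ 0.665 -0.018  0.24 ] [0.685 0.007 0.25 ]
0.25 52 [ 0.663 -0.018  0.25 ] [0.685 0.006 0.26 ]
0.26 54 [ 0.665 -0.021  0.261] [0.686 0.009 0.27 ]
0.27 58 [ 0.667 -0.022  0.27 ] [0.686 0.01  0.28 ]
0.28 42 [ 0.667 -0.023  0.28 ] [0.688 0.013 0.289]
0.29 4 [ 0.667 -0.034  0.293] [0.678 0.014 0.3  ]
0.3 187 [ 0.639 -0.097  0.301] [0.733 0.086 0.31 ]
0.31 424 [ 0.642 -0.097  0.31 ] [0.734 0.087 0.32 ]
0.32 389 [ 0.654 -0.103  0.32 ] [0.735 0.094 0.33 ]
0.33 406 [ 0.654 -0.104  0.33 ] [0.735 0.093 0.34 ]
0.34 825 [ 0.622 -0.104  0.34 ] [0.736 0.092 0.35 ]
0.35 179 [ 0.656 -0.027  0.35 ] [0.702 0.049 0.36 ]
0.36 190 [ 0.654 -0.027  0.36 ] [0.702 0.05  0.37 ]
0.37 174 [ 0.657 -0.026  0.37 ] [0.698 0.049 0.38 ]
0.38 63 [ 0.657 -0.026  0.38 ] [0.699 0.046 0.39 ]
0.39 155 [ 0.663 -0.018  0.39 ] [0.714 0.052 0.4  ]
0.4 284 [ 0.65  -0.042  0.4  ] [0.713 0.051 0.41 ]
0.41 185 [ 0.647 -0.041  0.41 ] [0.711 0.027 0.42 ]
pos [ 6.698e-01 -6.000e-04  2.036e-01] F [-0.05  1.54  0.77] t 8.7
```

```bash
python3 -m creep '[{"linear":[0,-0.006,0.033],"twist":[0,0,0],"fingers":1},{"linear":[0,-0.014,0.066],"twist":[0,0,0],"fingers":1},{"linear":[0,-0.022,0.1],"twist":[0,0,0],"fingers":1},{"linear":[0.01,-0.03,0.133],"twist":[0,0,0],"fingers":1},{"linear":[0.02,-0.038,0.166],"twist":[0,0,0],"fingers":1},{"linear":[0.03,-0.046,0.2],"twist":[0,0,0],"fingers":1},{"linear":[0.04,-0.054,0.23],"twist":[0,0,0],"fingers":1},{"linear":[0.05,-0.062,0.258],"twist":[0,0,0],"fingers":1}]'; python3 - <<'E'
from h import *
im,d=viewer.get_image("scene"); cv2.imwrite("pics/s5.png",cv2.resize(im[:,:,::-1],(800,600)))
s,t,r,g=togo((.664,-.2655,.05)); print(s['position'],t,g, s['joint_positions'].round(2),s['ft_force'])
E
```

```text
time: 9.37
position: [0.6878, -0.2642, 0.1549]
tool_rot: [0.981, 1.339, -0.98]
ft_force: [-0.3, -0.6, -0.6]
grip_width: 0.005
[ 0.6851218  -0.27321261  0.15161049] [ 0.68507209 -0.27325742  0.14061069] [ 0.09067264 -0.01735753 -0.01384542] [ 0.61  0.56 -0.41  1.24  0.22  1.38 -1.06] [-2.37093018 -5.21010647 -2.17789346]
```

View pics/s5.png

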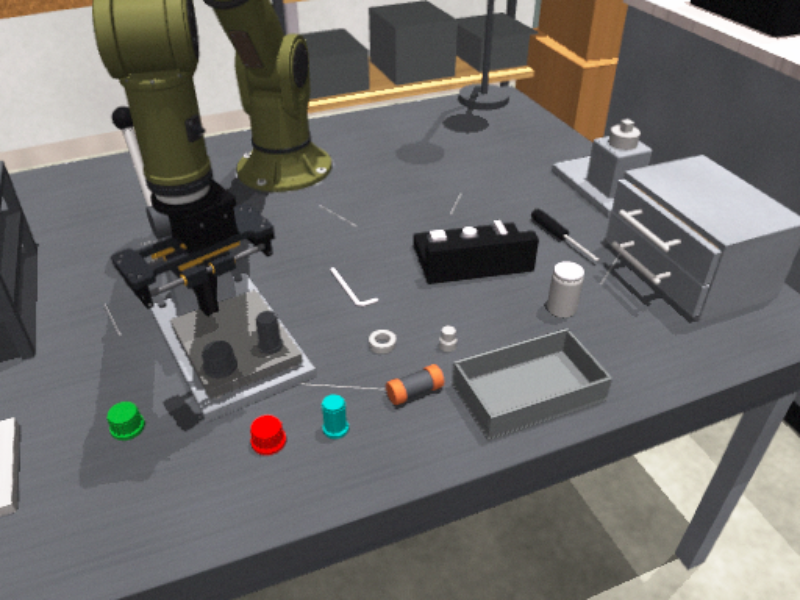

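```bash
python3 -m creep '[{"linear":[0,0,0],"twist":[0,0,0],"fingers":1},{"linear":[0,0,0],"twist":[0,0,0],"fingers":1}]'; python3 - <<'E'
from h import *
s,t,r,g=togo((.664,-.2655,.05)); print(s['position'],t,g,s['ft_force'],s['torque'])
im,d,W=cloud("scene")
m=(W[...,0]>.63)&(W[...,0]<.74)&(abs(W[...,1]+.27)<.045)&(W[...,2]>.13)&(W[...,2]<.26)&(d>0)
p=W[m]
for a in np.arange(.13,.26,.01):
    q=p[(p[:,2]>=a)&(p[:,2]<a+.01)]
    if len(q): print(round(a,3),len(q),q.min(0).round(3),q.max(0).round(3))
im,d=viewer.get_image("top"); cv2.imwrite("pics/t5.png",cv2.resize(im[:,:,::-1],(800,600)))
ft()
E
```

```text
time: 9.58
position: [0.6878, -0.2626, 0.1548]
tool_rot: [0.982, 1.341, -0.98]
ft_force: [0.7, 1.2, -0.4]
grip_width: 0.005
[ 0.6878221  -0.2625565   0.15484804] [ 0.68781323 -0.26253274  0.14384807] [ 0.09386063 -0.02358943 -0.00413003] [ 0.69066273  1.22395712 -0.40873419] [0.1114578  0.00200091 0.01653764]
0.18 29 [ 0.682 -0.275  0.182] [ 0.702 -0.252  0.19 ]
0.19 47 [ 0.68  -0.276  0.19 ] [ 0.702 -0.253  0.2  ]
0.2 45 [ 0.681 -0.276  0.2  ] [ 0.704 -0.252  0.21 ]
0.21 52 [ 0.684 -0.278  0.21 ] [ 0.705 -0.249  0.22 ]
0.22 59 [ 0.689 -0.278  0.22 ] [ 0.703 -0.248  0.23 ]
0.23 49 [ 0.693 -0.277  0.23 ] [ 0.704 -0.246  0.24 ]
0.24 9 [ 0.693 -0.256  0.241] [ 0.698 -0.249  0.249]
0.25 42 [ 0.684 -0.298  0.251] [ 0.733 -0.226  0.26 ]
pos [ 0.6889 -0.2609  0.1561] F [ 0.06  0.62 -0.15] t 9.68
```

View pics/t5.png

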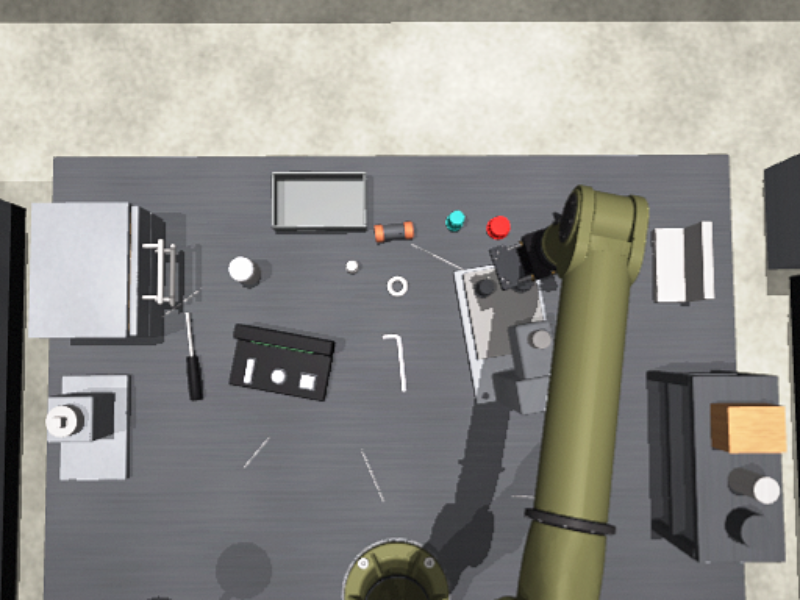

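```bash
python3 - <<'E'
from h import *
im,d,W=cloud("top"); P=W[d>0]
m=P[:,2]>.42
for x in np.arange(.15,.85,.07):
    q=P[m&(abs(P[:,0]-x)<.01)]
    if len(q): i=q[:,2].argmax(); print(round(x,2),q.min(0).round(2),q.max(0).round(2),q[i].round(3))
im,d,W=cloud("scene"); P=W[d>0]
m=(P[:,2]>.38)&(P[:,1]<-.1)
for x in np.arange(.15,.85,.07):
    q=P[m&(abs(P[:,0]-x)<.01)]
    if len(q): print('s',round(x,2),q.min(0).round(2),q.max(0).round(2))
E
```

```text
0.29 [ 0.28 -0.22  0.61] [ 0.3  -0.13  0.68] [ 0.282 -0.159  0.676]
0.36 [ 0.35 -0.24  0.61] [ 0.37 -0.15  0.66] [ 0.353 -0.184  0.658]
0.43 [ 0.42 -0.25  0.59] [ 0.44 -0.16  0.64] [ 0.423 -0.204  0.645]
0.5 [ 0.49 -0.26  0.58] [ 0.51 -0.18  0.63] [ 0.494 -0.221  0.631]
0.57 [ 0.56 -0.28  0.57] [ 0.58 -0.19  0.62] [ 0.563 -0.238  0.618]
0.64 [ 0.63 -0.29  0.52] [ 0.65 -0.21  0.61] [ 0.632 -0.243  0.605]
0.71 [ 0.7  -0.31  0.42] [ 0.72 -0.21  0.6 ] [ 0.705 -0.227  0.596]
s 0.15 [ 0.14 -0.11  0.42] [ 0.14 -0.1   0.42]
s 0.43 [ 0.44 -0.32  0.38] [ 0.44 -0.31  0.38]
s 0.71 [ 0.7  -0.31  0.38] [ 0.72 -0.22  0.59]
```

```bash
python3 -m creep '[{"linear":[0.01,-0.008,-0.001],"twist":[0,0,0],"fingers":1},{"linear":[0.025,-0.016,-0.002],"twist":[0,0,0],"fingers":1},{"linear":[0.04,-0.024,-0.0035],"twist":[0,0,0],"fingers":1},{"linear":[0.055,-0.024,-0.0035],"twist":[0,0,0],"fingers":1},{"linear":[0.07,-0.024,-0.0035],"twist":[0,0,0],"fingers":1},{"linear":[0.08,-0.024,-0.0035],"twist":[0,0,0],"fingers":1},{"linear":[0.08,-0.024,-0.0035],"twist":[0,0,0],"fingers":1},{"linear":[0.08,-0.024,-0.0035],"twist":[0,0,0],"fingers":1}]'; python3 - <<'E'
from h import *
ft()
im,d,W=cloud("scene")
m=(W[...,0]>.62)&(W[...,0]<.72)&(abs(W[...,1]+.27)<.03)&(W[...,2]>.075)&(W[...,2]<.16)&(d>0)
p=W[m]
for a in np.arange(.075,.16,.006):
    q=p[(p[:,2]>=a)&(p[:,2]<a+.006)]
    if len(q): print(round(a,3),len(q),q.min(0).round(3),q.max(0).round(3))
cv2.imwrite("pics/s6.png",cv2.resize(im[140:270,60:230,::-1],(785,600),interpolation=cv2.INTER_CUBIC))
ft()
E
```

```text
time: 10.45
position: [0.6643, -0.2676, 0.0753]
tool_rot: [0.981, 1.339, -0.981]
ft_force: [-0.3, 0.1, -0.0]
grip_width: 0.004
pos [ 0.6643 -0.2676  0.0753] F [-0.29  0.08 -0.  ] t 10.45
0.075 41 [ 0.663 -0.29   0.075] [ 0.688 -0.244  0.081]
0.081 59 [ 0.655 -0.289  0.081] [ 0.687 -0.246  0.087]
0.087 135 [ 0.648 -0.287  0.087] [ 0.685 -0.247  0.092]
0.099 6 [ 0.668 -0.277  0.101] [ 0.674 -0.262  0.105]
0.105 24 [ 0.659 -0.28   0.105] [ 0.678 -0.257  0.111]
0.111 24 [ 0.657 -0.281  0.111] [ 0.679 -0.258  0.117]
0.117 21 [ 0.659 -0.28   0.118] [ 0.678 -0.257  0.123]
0.123 24 [ 0.657 -0.281  0.123] [ 0.679 -0.258  0.129]
0.129 23 [ 0.661 -0.282  0.129] [ 0.679 -0.257  0.135]
0.135 21 [ 0.671 -0.277  0.135] [ 0.678 -0.254  0.141]
0.141 31 [ 0.664 -0.283  0.141] [ 0.679 -0.252  0.147]
0.147 31 [ 0.669 -0.281  0.147] [ 0.681 -0.251  0.153]
0.153 15 [ 0.67  -0.279  0.153] [ 0.68  -0.253  0.158]
0.159 3 [ 0.67  -0.257  0.159] [ 0.673 -0.254  0.16 ]
pos [ 0.6649 -0.268   0.0762] F [-0.29 -0.98 -0.47] t 10.5
```

View pics/s6.png

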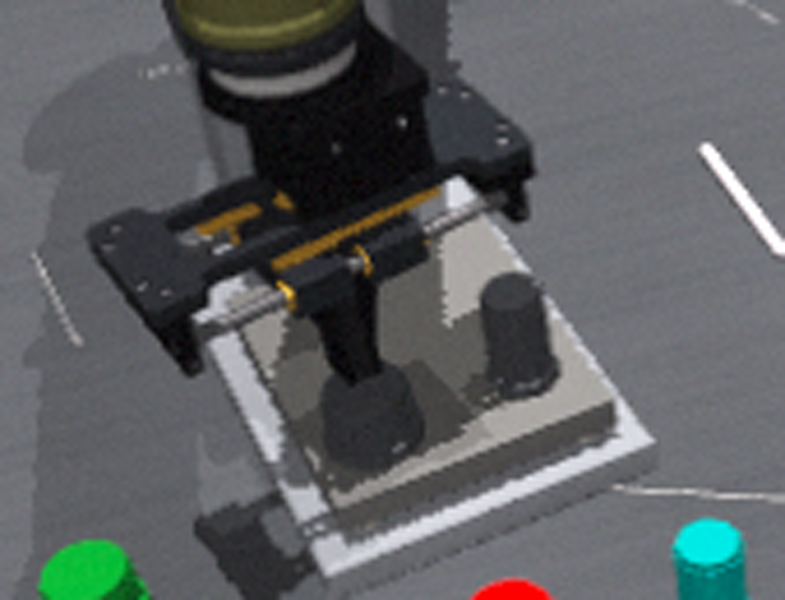

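The shut fingertips (crop 360,380) sit right above the short adapter (crop 372,395), centred within about 2 mm and with a gap of about 15 mm. I'll go down and feel for contact.

```bash
python3 -m creep '[{"linear":[0.005,0,-0.002],"twist":[0,0,0],"fingers":1},{"linear":[0.009,0,-0.002],"twist":[0,0,0],"fingers":1},{"linear":[0.012,0,-0.002],"twist":[0,0,0],"fingers":1},{"linear":[0.012,0,-0.002],"twist":[0,0,0],"fingers":1}]'; python3 -m creep '[{"linear":[0.002,0,0],"twist":[0,0,0],"fingers":1},{"linear":[0.002,0,0],"twist":[0,0,0],"fingers":1}]';python3 -m creep '[{"linear":[0.002,0,0],"twist":[0,0,0],"fingers":1},{"linear":[0.002,0,0],"twist":[0,0,0],"fingers":1}]'
```

```text
time: 10.83
position: [0.6631, -0.2665, 0.0625]
tool_rot: [0.982, 1.339, -0.982]
ft_force: [0.2, -0.4, 0.1]
grip_width: 0.006
time: 11.0
position: [0.6637, -0.2668, 0.0613]
tool_rot: [0.982, 1.338, -0.982]
ft_force: [-0.8, 0.9, 1.6]
grip_width: 0.008
time: 11.17
position: [0.6639, -0.2669, 0.0597]
tool_rot: [0.982, 1.337, -0.982]
ft_force: [-0.3, 0.3, 3.0]
grip_width: 0.004
```

```bash
python3 -m creep '[{"linear":[0.0015,0,0],"twist":[0,0,0],"fingers":1},{"linear":[0.0015,0,0],"twist":[0,0,0],"fingers":1}]'; python3 -m creep '[{"linear":[0.0015,0,0],"twist":[0,0,0],"fingers":1},{"linear":[0.0015,0,0],"twist":[0,0,0],"fingers":1}]';python3 - <<'E'
from h import *
for i in range(3):
    im,d,W=cloud("scene"); ft()
    t=(np.hypot(W[...,0]-.65,W[...,1]+.186)<.012)&(W[...,2]>.095)&(d>0)
    print('tall top z',np.median(W[t][:,2]).round(4))
E
```

```text
time: 11.33
position: [0.6639, -0.2669, 0.0581]
tool_rot: [0.982, 1.337, -0.982]
ft_force: [-0.2, -0.5, 3.4]
grip_width: 0.01
time: 11.5
position: [0.6639, -0.2668, 0.0565]
tool_rot: [0.982, 1.337, -0.982]
ft_force: [-0.5, -0.1, 4.1]
grip_width: 0.004
pos [ 0.6638 -0.2669  0.0565] F [0.16 0.27 4.05] t 11.55
tall top z 0.1105
pos [ 0.6639 -0.2669  0.0566] F [0.29 0.13 4.71] t 11.6
tall top z 0.1579
pos [ 0.6639 -0.2669  0.0566] F [-1.34 -1.02  4.93] t 11.65
tall top z 0.1096
```

```bash
cat >> h.py <<'E'
def anv():
    im,d,W=cloud("scene")
    a=(W[...,0]>.61)&(W[...,0]<.71)&(W[...,1]>-.25)&(W[...,1]<-.16)&(W[...,2]>.038)&(W[...,2]<.056)&(d>0)
    # anvil: exclude surroundings of adapters
    for c in((.649,-.186),(.665,-.267)): a&=np.hypot(W[...,0]-c[0],W[...,1]-c[1])>.03
    t=(np.hypot(W[...,0]-.649,W[...,1]+.186)<.012)&(W[...,2]>.095)&(W[...,2]<.12)&(d>0)
    print('anvil',a.sum(),W[a][:,2].mean().round(4),'tall top',t.sum(),W[t][:,2].mean().round(4))
E
python3 -c "
from h import *
anv();ft();anv();ft()"
python3 -m creep '[{"linear":[-0.005,0,0],"twist":[0,0,0],"fingers":1},{"linear":[-0.015,0,0],"twist":[0,0,0],"fingers":1},{"linear":[-0.03,0,0],"twist":[0,0,0],"fingers":1},{"linear":[-0.045,0,0],"twist":[0,0,0],"fingers":1},{"linear":[-0.06,0,0],"twist":[0,0,0],"fingers":1}]'
python3 -c "
from h import *
anv();ft();anv();ft()"
```

```text
anvil 561 0.0485 tall top 63 0.1069
pos [ 0.6638 -0.2668  0.0565] F [-0.74 -0.76  4.47] t 11.7
anvil 555 0.0485 tall top 63 0.1077
pos [ 0.6638 -0.2669  0.0565] F [0.36 1.14 4.68] t 11.75
time: 12.17
position: [0.6636, -0.2664, 0.1178]
tool_rot: [0.982, 1.338, -0.981]
ft_force: [0.2, 0.4, 1.2]
grip_width: 0.005
anvil 555 0.0515 tall top 57 0.112
pos [ 0.6656 -0.2671  0.1219] F [1.8  0.16 3.4 ] t 12.22
anvil 550 0.0516 tall top 70 0.1112
pos [ 0.6658 -0.2671  0.1206] F [ 0.62 -0.13  1.4 ] t 12.27
```

Depth shows the anvil sinking from about 51.5 to 48.5 mm while pressed and rising again on release. The first adapter press is done; next is the tall one.

```bash
python3 -m creep '[{"linear":[0,0.002,-0.02],"twist":[0,0,0],"fingers":1},{"linear":[0,0.004,-0.045],"twist":[0,0,0],"fingers":1},{"linear":[0,0.006,-0.07],"twist":[0,0,0],"fingers":1},{"linear":[0,0.008,-0.0845],"twist":[0,0,0],"fingers":1},{"linear":[0.005,0.008,-0.0845],"twist":[0,0,0],"fingers":1},{"linear":[0.015,0.008,-0.0845],"twist":[0,0,0],"fingers":1},{"linear":[0.02,0.008,-0.0845],"twist":[0,0,0],"fingers":1},{"linear":[0.02,0.008,-0.0845],"twist":[0,0,0],"fingers":1}]'; python3 - <<'E'
from h import *
ft()
im,d,W=cloud("scene")
m=(W[...,0]>.61)&(W[...,0]<.70)&(abs(W[...,1]+.186)<.03)&(W[...,2]>.09)&(W[...,2]<.18)&(d>0)
p=W[m]
for a in np.arange(.09,.18,.006):
    q=p[(p[:,2]>=a)&(p[:,2]<a+.006)]
    if len(q): print(round(a,3),len(q),q.min(0).round(3),q.max(0).round(3))
cv2.imwrite("pics/s7.png",cv2.resize(im[140:270,60:230,::-1],(785,600),interpolation=cv2.INTER_CUBIC))
ft()
E
```

```text
time: 12.93
position: [0.6442, -0.1858, 0.0935]
tool_rot: [0.982, 1.34, -0.986]
ft_force: [-0.0, -0.5, 0.2]
grip_width: 0.009
pos [ 0.6442 -0.1858  0.0935] F [-0.01 -0.48  0.17] t 12.93
0.09 28 [ 0.651 -0.202  0.091] [ 0.666 -0.171  0.096]
0.096 32 [ 0.645 -0.202  0.096] [ 0.665 -0.17   0.102]
0.102 34 [ 0.645 -0.201  0.102] [ 0.664 -0.17   0.108]
0.108 68 [ 0.636 -0.2    0.109] [ 0.663 -0.172  0.114]
0.114 9 [ 0.641 -0.197  0.114] [ 0.66  -0.179  0.116]
0.12 16 [ 0.64  -0.197  0.121] [ 0.659 -0.174  0.126]
0.126 24 [ 0.637 -0.198  0.127] [ 0.659 -0.175  0.132]
0.132 25 [ 0.638 -0.198  0.132] [ 0.659 -0.175  0.138]
0.138 21 [ 0.637 -0.198  0.138] [ 0.659 -0.174  0.144]
0.144 25 [ 0.64  -0.198  0.144] [ 0.658 -0.174  0.15 ]
0.15 26 [ 0.641 -0.2    0.15 ] [ 0.659 -0.173  0.156]
0.156 24 [ 0.647 -0.199  0.156] [ 0.659 -0.172  0.162]
0.162 28 [ 0.647 -0.2    0.162] [ 0.66  -0.171  0.168]
0.168 23 [ 0.649 -0.198  0.168] [ 0.662 -0.17   0.173]
0.174 7 [ 0.649 -0.192  0.175] [ 0.66  -0.169  0.178]
pos [ 0.6447 -0.1857  0.0943] F [-0.14 -0.54  0.03] t 12.98
```

View pics/s7.png

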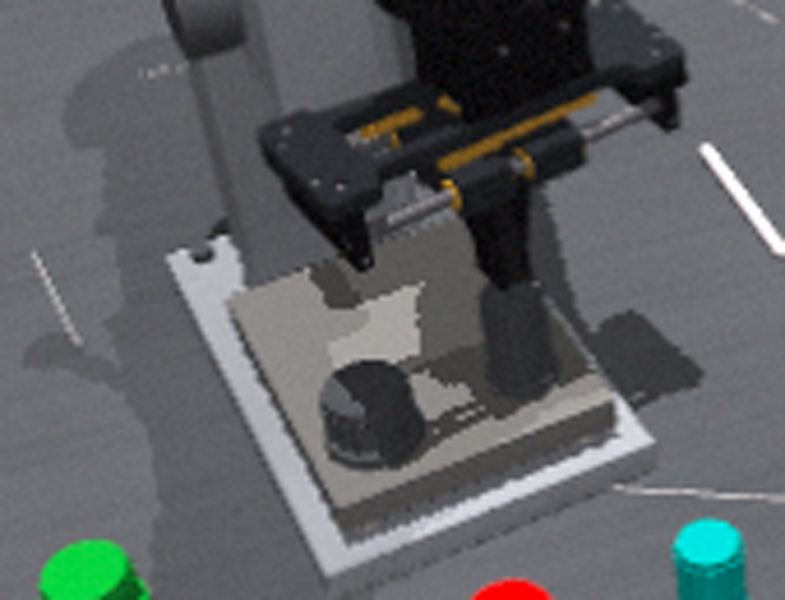

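The shut tips (crop 505,285) are over the tall adapter (crop 515,300), about 9 mm above it, and 2–3 mm towards −x. I'll correct that and go down.

```bash
python3 -m creep '[{"linear":[0.002,0.003,0.001],"twist":[0,0,0],"fingers":1},{"linear":[0.004,0.003,0.001],"twist":[0,0,0],"fingers":1},{"linear":[0.006,0.003,0.001],"twist":[0,0,0],"fingers":1},{"linear":[0.006,0.003,0.001],"twist":[0,0,0],"fingers":1}]'; python3 -m creep '[{"linear":[0.002,0,0],"twist":[0,0,0],"fingers":1},{"linear":[0.002,0,0],"twist":[0,0,0],"fingers":1}]';python3 -m creep '[{"linear":[0.002,0,0],"twist":[0,0,0],"fingers":1},{"linear":[0.002,0,0],"twist":[0,0,0],"fingers":1}]'
```

```text
time: 13.32
position: [0.6489, -0.1839, 0.0898]
tool_rot: [0.982, 1.339, -0.982]
ft_force: [-0.2, -0.8, 0.1]
grip_width: 0.005
time: 13.48
position: [0.6489, -0.1837, 0.088]
tool_rot: [0.982, 1.338, -0.982]
ft_force: [0.0, 0.1, 0.7]
grip_width: 0.009
time: 13.65
position: [0.6488, -0.1837, 0.0859]
tool_rot: [0.982, 1.338, -0.982]
ft_force: [0.6, -0.3, -0.1]
grip_width: 0.008
```

```bash
python3 -m creep '[{"linear":[0.002,0,0],"twist":[0,0,0],"fingers":1},{"linear":[0.002,0,0],"twist":[0,0,0],"fingers":1}]';python3 -m creep '[{"linear":[0.002,0,0],"twist":[0,0,0],"fingers":1},{"linear":[0.002,0,0],"twist":[0,0,0],"fingers":1}]'
```

```text
time: 13.82
position: [0.6493, -0.1838, 0.0845]
tool_rot: [0.982, 1.337, -0.982]
ft_force: [0.2, -0.4, 3.3]
grip_width: 0.003
time: 13.98
position: [0.6493, -0.1837, 0.0826]
tool_rot: [0.982, 1.337, -0.982]
ft_force: [-1.3, 0.4, 2.6]
grip_width: 0.002
```

```bash
python3 -m creep '[{"linear":[0.0015,0,0],"twist":[0,0,0],"fingers":1},{"linear":[0.0015,0,0],"twist":[0,0,0],"fingers":1},{"linear":[0.0015,0,0],"twist":[0,0,0],"fingers":1}]';python3 -c "
from h import *
anv();ft();anv();ft()"
```

```text
time: 14.23
position: [0.6493, -0.1838, 0.0811]
tool_rot: [0.982, 1.337, -0.982]
ft_force: [-0.8, -0.8, 4.3]
grip_width: 0.005
anvil 566 0.0489 tall top 48 0.1105
pos [ 0.6493 -0.1838  0.081 ] F [-0.47  0.48  4.33] t 14.28
anvil 569 0.0489 tall top 43 0.1101
pos [ 0.6492 -0.1838  0.081 ] F [ 0.1  -0.02  4.36] t 14.33
```

```bash
python3 -m creep '[{"linear":[-0.005,0,0],"twist":[0,0,0],"fingers":1},{"linear":[-0.02,0,0],"twist":[0,0,0],"fingers":1},{"linear":[-0.045,0,0],"twist":[0,0,0],"fingers":1},{"linear":[-0.07,0.003,-0.01],"twist":[0,0,0],"fingers":1},{"linear":[-0.08,0.012,-0.04],"twist":[0,0,0],"fingers":1},{"linear":[-0.08,0.022,-0.07],"twist":[0,0,0],"fingers":1},{"linear":[-0.08,0.031,-0.1],"twist":[0,0,0],"fingers":1},{"linear":[-0.08,0.03,-0.13],"twist":[0,0,0],"fingers":1}]';python3 - <<'E'
from h import *
anv(); s,t,r,g=togo((.457,.1835,.07)); print(s['position'],g,s['ft_force'])
E
```

```text
time: 15.0
position: [0.6391, -0.0483, 0.1604]
tool_rot: [0.982, 1.339, -0.98]
ft_force: [-0.3, 0.3, 0.7]
grip_width: 0.004
anvil 552 0.0515 tall top 67 0.1117
[ 0.63647609 -0.03944623  0.16066037] [ 0.08132426 -0.10165626 -0.26697983] [-1.97075704  6.20471844 -0.32897489]
```

```bash
python3 -m creep '[{"linear":[0,-0.013,-0.034],"twist":[0,0,0],"fingers":1},{"linear":[0,-0.026,-0.068],"twist":[0,0,0],"fingers":1},{"linear":[0,-0.039,-0.102],"twist":[0,0,0],"fingers":1},{"linear":[0,-0.052,-0.136],"twist":[0,0,0],"fingers":1},{"linear":[0,-0.065,-0.17],"twist":[0,0,0],"fingers":1},{"linear":[0.01,-0.078,-0.204],"twist":[0,0,0],"fingers":1},{"linear":[0.02,-0.091,-0.238],"twist":[0,0,0],"fingers":1},{"linear":[0.04,-0.102,-0.265],"twist":[0,0,0],"fingers":1}]';python3 -m creep '[{"linear":[0.015,0,0],"twist":[0,0,0],"fingers":1},{"linear":[0.03,0,0],"twist":[0,0,0],"fingers":1},{"linear":[0.03,0,0],"twist":[0,0,0],"fingers":1}]';python3 - <<'E'
from h import *
s,t,r,g=togo((.457,.1835,.009)); print(s['position'],g,s['ft_force'])
finger((.457,.1835),.06,save="pics/s8.png")
E
```

```text
time: 15.72
position: [0.4611, 0.174, 0.1218]
tool_rot: [0.982, 1.336, -0.978]
ft_force: [0.7, 0.5, 0.3]
grip_width: 0.006
time: 15.97
position: [0.4589, 0.1708, 0.0878]
tool_rot: [0.977, 1.342, -0.985]
ft_force: [-0.2, -0.9, -0.5]
grip_width: 0.006
[0.4589391  0.17075985 0.0878218 ] [ 0.0678082   0.0024429  -0.01273766] [-0.24280929 -0.94459242 -0.45859307]
0.115 8 [0.456 0.159 0.116] [0.47  0.179 0.12 ]
0.12 15 [0.456 0.159 0.121] [0.472 0.18  0.125]
0.125 12 [0.457 0.158 0.127] [0.472 0.179 0.13 ]
0.13 14 [0.457 0.157 0.13 ] [0.472 0.178 0.135]
0.135 13 [0.457 0.158 0.135] [0.473 0.178 0.14 ]
0.14 15 [0.46  0.156 0.14 ] [0.474 0.181 0.145]
0.145 14 [0.456 0.155 0.145] [0.473 0.182 0.15 ]
0.15 16 [0.457 0.155 0.15 ] [0.472 0.182 0.155]
0.155 18 [0.458 0.154 0.155] [0.472 0.186 0.159]
0.16 17 [0.46  0.153 0.16 ] [0.474 0.184 0.165]
0.165 20 [0.461 0.152 0.165] [0.474 0.183 0.169]
0.17 5 [0.461 0.152 0.17 ] [0.475 0.158 0.173]
0.175 1 [0.474 0.156 0.176] [0.474 0.156 0.176]
```

View pics/s8.png

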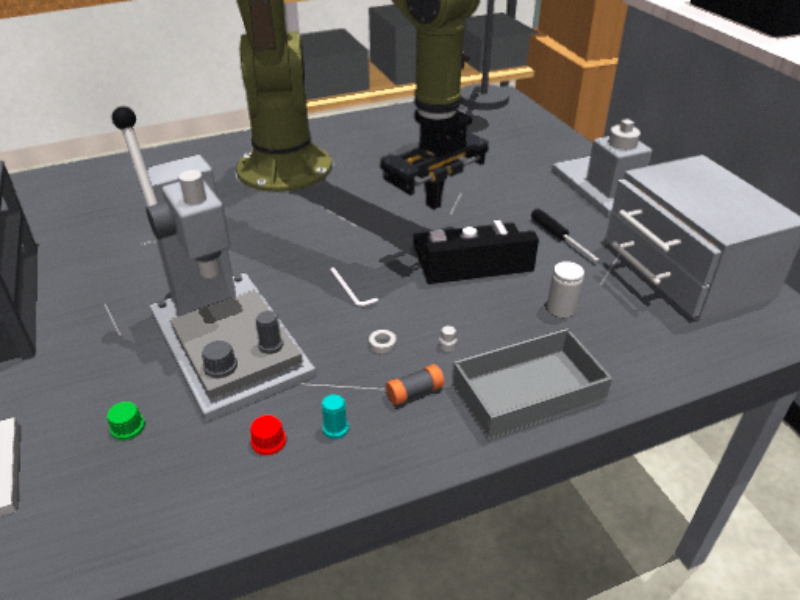

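The tips (435,203) hang above the square key (437,236), about 12 mm too far in −y. I'll correct that while going down.

```bash
python3 -m creep '[{"linear":[0,0.001,-0.006],"twist":[0,0,0],"fingers":1},{"linear":[0.01,0.002,-0.0125],"twist":[0,0,0],"fingers":1},{"linear":[0.025,0.002,-0.0125],"twist":[0,0,0],"fingers":1},{"linear":[0.04,0.002,-0.0125],"twist":[0,0,0],"fingers":1},{"linear":[0.052,0.002,-0.0125],"twist":[0,0,0],"fingers":1},{"linear":[0.052,0.002,-0.0125],"twist":[0,0,0],"fingers":1},{"linear":[0.052,0.002,-0.0125],"twist":[0,0,0],"fingers":1}]';python3 - <<'E'
from h import *
s,t,r,g=togo((.457,.1835,.009)); print(s['position'],g,s['ft_force'])
finger((.457,.1835),.05)
im,d,W=cloud("scene"); cv2.imwrite("pics/s9.png",cv2.resize(im[110:210,230:370,::-1],(800,571),interpolation=cv2.INTER_CUBIC))
E
```

```text
time: 16.6
position: [0.4596, 0.1843, 0.0383]
tool_rot: [0.981, 1.339, -0.982]
ft_force: [1.2, 0.7, 0.6]
grip_width: 0.005
[0.45960335 0.18426931 0.03834578] [ 1.83487681e-02 -2.68191181e-03 -3.10876096e-05] [1.18337577 0.72285599 0.61364086]
0.065 9 [0.454 0.171 0.067] [0.473 0.195 0.07 ]
0.07 12 [0.455 0.171 0.071] [0.471 0.192 0.075]
0.075 15 [0.456 0.173 0.076] [0.473 0.193 0.079]
0.08 8 [0.46  0.171 0.08 ] [0.471 0.192 0.084]
0.085 14 [0.456 0.172 0.085] [0.475 0.193 0.089]
0.09 13 [0.456 0.171 0.09 ] [0.474 0.193 0.094]
0.095 13 [0.454 0.17  0.096] [0.475 0.195 0.1  ]
0.1 16 [0.457 0.168 0.101] [0.474 0.196 0.105]
0.105 14 [0.461 0.166 0.105] [0.475 0.193 0.11 ]
0.11 21 [0.454 0.166 0.11 ] [0.475 0.198 0.115]
0.115 13 [0.461 0.166 0.116] [0.473 0.194 0.12 ]
0.12 5 [0.467 0.167 0.12 ] [0.475 0.197 0.125]
0.125 1 [0.474 0.169 0.126] [0.474 0.169 0.126]
0.13 1 [0.461 0.154 0.135] [0.461 0.154 0.135]
0.135 2 [0.468 0.153 0.135] [0.47  0.155 0.136]
0.14 2 [0.466 0.151 0.142] [0.486 0.197 0.145]
0.145 1 [0.474 0.153 0.148] [0.474 0.153 0.148]
0.15 2 [0.475 0.192 0.153] [0.478 0.194 0.154]
0.155 13 [0.445 0.149 0.157] [0.492 0.205 0.16 ]
0.16 15 [0.449 0.149 0.16 ] [0.489 0.208 0.163]
0.165 10 [0.447 0.156 0.167] [0.489 0.21  0.17 ]
0.17 32 [0.44  0.151 0.17 ] [0.488 0.211 0.175]
0.175 48 [0.445 0.152 0.175] [0.489 0.213 0.18 ]
```

View pics/s9.png

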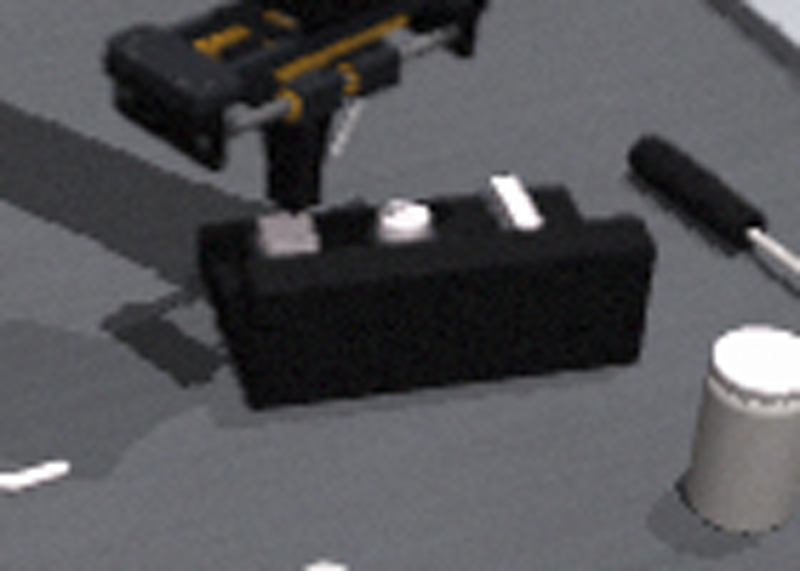

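The tips (crop 293,205) are centred above the square key (crop 288,232) with a gap of about 18 mm. I'll press as before, aiming for a reported TCP z of about 0.0155.

```bash
python3 -m creep '[{"linear":[0.006,-0.002,0],"twist":[0,0,0],"fingers":1},{"linear":[0.011,-0.002,0],"twist":[0,0,0],"fingers":1},{"linear":[0.015,-0.002,0],"twist":[0,0,0],"fingers":1},{"linear":[0.015,-0.002,0],"twist":[0,0,0],"fingers":1},{"linear":[0.015,-0.002,0],"twist":[0,0,0],"fingers":1}]'; python3 -m creep '[{"linear":[0.002,0,0],"twist":[0,0,0],"fingers":1},{"linear":[0.004,0,0],"twist":[0,0,0],"fingers":1},{"linear":[0.004,0,0],"twist":[0,0,0],"fingers":1}]'
```

```text
time: 17.12
position: [0.4578, 0.1833, 0.0234]
tool_rot: [0.981, 1.339, -0.982]
ft_force: [-0.0, -0.5, -0.1]
grip_width: 0.009
time: 17.37
position: [0.4584, 0.1835, 0.0198]
tool_rot: [0.982, 1.338, -0.981]
ft_force: [0.7, 0.8, 1.3]
grip_width: 0.007
```

```bash
python3 -m creep '[{"linear":[0.001,0,0],"twist":[0,0,0],"fingers":1},{"linear":[0.0025,0,0],"twist":[0,0,0],"fingers":1},{"linear":[0.0025,0,0],"twist":[0,0,0],"fingers":1}]'; python3 -m creep '[{"linear":[0.001,0,0],"twist":[0,0,0],"fingers":1},{"linear":[0.002,0,0],"twist":[0,0,0],"fingers":1},{"linear":[0.002,0,0],"twist":[0,0,0],"fingers":1}]';python3 -c "
from h import *
for i in range(4): im,d=viewer.get_image('scene'); ft()
cv2.imwrite('pics/s10.png',cv2.resize(im[110:210,230:370,::-1],(800,571),interpolation=cv2.INTER_CUBIC))"
```

```text
time: 17.62
position: [0.4584, 0.1835, 0.0173]
tool_rot: [0.982, 1.338, -0.981]
ft_force: [-0.5, -0.5, 2.5]
grip_width: 0.006
time: 17.87
position: [0.4584, 0.1835, 0.0153]
tool_rot: [0.982, 1.338, -0.981]
ft_force: [0.4, -0.2, 3.8]
grip_width: 0.007
pos [0.4584 0.1835 0.0154] F [-0.47 -0.15  5.25] t 17.92
pos [0.4584 0.1835 0.0154] F [0.29 0.47 4.49] t 17.97
pos [0.4584 0.1835 0.0154] F [ 0.12 -0.4   3.65] t 18.02
pos [0.4584 0.1835 0.0154] F [0.68 0.16 4.71] t 18.07
```

View pics/s10.png

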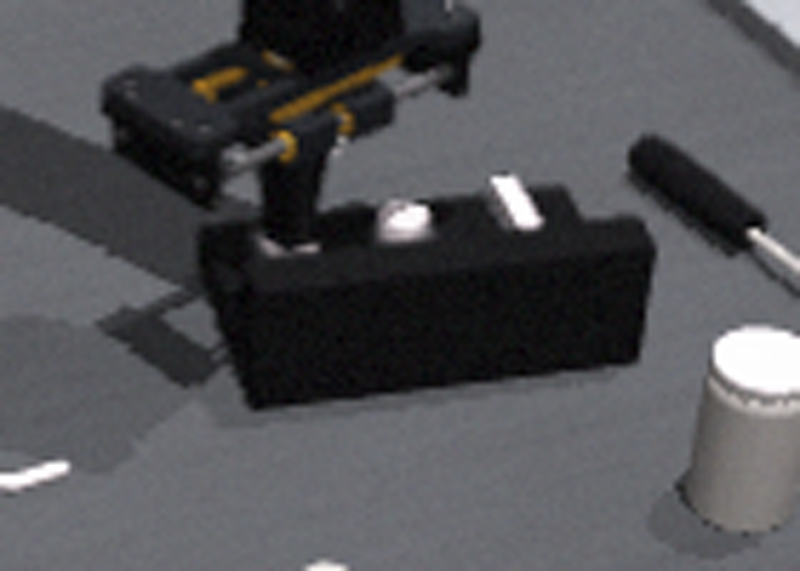

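Square key pressed: it has sunk under the tips at crop (290,245), and the force is about 4.4 N. I'll let go and do a final check.

```bash
python3 -m creep '[{"linear":[-0.01,0,0],"twist":[0,0,0],"fingers":1},{"linear":[-0.03,0,0],"twist":[0,0,0],"fingers":1},{"linear":[-0.055,0,0],"twist":[0,0,0],"fingers":1},{"linear":[-0.08,0,0],"twist":[0,0,0],"fingers":1},{"linear":[-0.1,0,0],"twist":[0,0,0],"fingers":1},{"linear":[-0.11,0,0],"twist":[0,0,0],"fingers":1},{"linear":[-0.11,0,0],"twist":[0,0,0],"fingers":1},{"linear":[-0.11,0,0],"twist":[0,0,0],"fingers":1}]';python3 - <<'E'
from h import *
anv(); ft()
im,d,W=cloud("scene"); cv2.imwrite("pics/s11.png",cv2.resize(im[:,:,::-1],(800,600)))
T={'round':(.470,.246,.046),'square':(.456,.184,.046),'bar':(.478,.306,.046),'short':(.662,-.266,.086),'tall':(.6477,-.186,.110)}
for k,t in T.items():
    m=(np.hypot(W[...,0]-t[0],W[...,1]-t[1])<.028)&(abs(W[...,2]-t[2])<.007)&(d>0)
    p=W[m]; print(k,m.sum(),p.mean(0).round(4),'mid',((p.max(0)+p.min(0))/2).round(4))
E
```

```text
time: 18.73
position: [0.4576, 0.1831, 0.1248]
tool_rot: [0.981, 1.338, -0.983]
ft_force: [0.3, 1.0, -0.3]
grip_width: 0.004
anvil 555 0.0516 tall top 66 0.1114
pos [0.4571 0.1829 0.124 ] F [ 0.38  0.09 -1.06] t 18.78
round 53 [0.4696 0.2421 0.0473] mid [0.4668 0.2403 0.046 ]
square 66 [0.4578 0.1804 0.0475] mid [0.4566 0.1807 0.0455]
bar 49 [0.4774 0.3027 0.0475] mid [0.4771 0.3036 0.0456]
short 239 [ 0.6671 -0.2673  0.0873] mid [ 0.6645 -0.2674  0.0852]
tall 128 [ 0.6511 -0.1865  0.1109] mid [ 0.6479 -0.1858  0.1096]
```

View pics/s11.png

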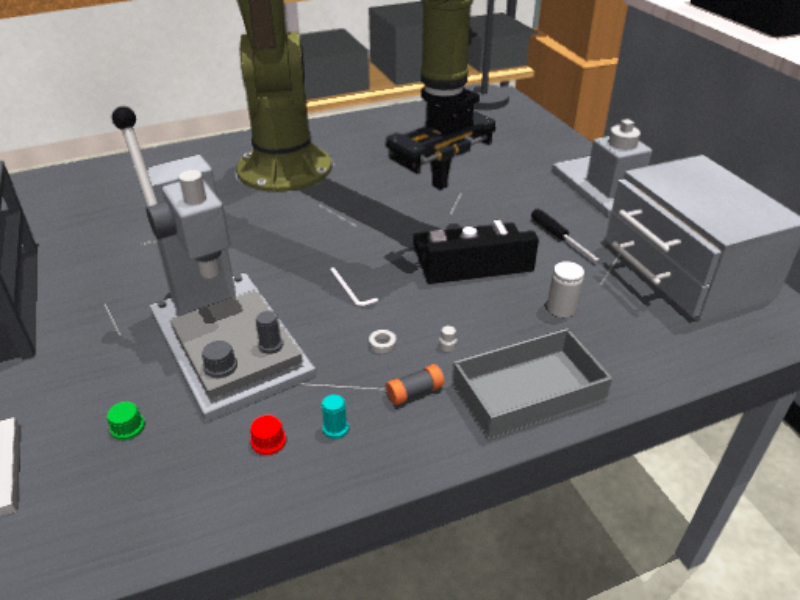

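Everything is in place: the adapters stand at (218,357) and (268,330) as before, all keys are up, and the gripper is clear at (440,180).

```bash
python3 -c "
from bench import job; print(job.close_job())"
```

```text
the job is handed in; nothing more can be done
None
```

I pressed the round key, the short adapter, the tall adapter and the square key in that order with shut fingertips, letting go each time. I handed the job in at about 19 s of the 67 s; it reports no verdict.

| Press | Force | Result |
|---|---|---|
| Round key | about 4.2 N | about 5.4 mm of travel, worked out from the spring; it registers at 3 mm |
| Short adapter | about 4.5 N | depth images showed the anvil sink about 3 mm and rise again |
| Tall adapter | about 4.3 N | depth images showed the anvil sink just under 3 mm and rise again |
| Square key | about 4.4 N | about 5 mm of travel |

- **Last check:** both adapters stand within 1 mm of where they started, and the keys and anvil are up. Nothing else looks moved in the scene picture, and the gripper hangs clear.
- **What disagreed:** the arm's reported height was about 36 mm lower than the cameras and contact forces showed. My first try at the round key therefore stopped in mid-air without touching anything, and after that I set heights by depth and force. The two cameras also differed by up to about 5 mm in y, so I aimed between them.
- **One odd reading:** the wrist force briefly showed about 6 N after two fast moves, just as the arm stopped. The first was back near zero within 0.2 s and I saw no contact in the pictures; the second I did not look into.

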